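# Finish the biscuit-roll pyramid and square it with the pedal

## Robot

A 6-joint arm with a two-finger parallel gripper is mounted at the origin on the work surface. World frame = base frame: x ahead of the robot, y to its left, z up, the work surface at z = 0. Lengths are in m, angles in rad, forces in N, time in s.
With the tool pointing down it reaches from about 0.375 to 0.9 m from the base axis. Payload 3.1 kg.
Tool frame: the origin (TCP) lies on the centre line of the jaws, within the pads' length; the fingertips stand 17 mm ahead of it and the grasp point (between the pads) lies 2 mm behind it (r.nose_length is the distance from the TCP to the fingertips, in m); z points along the fingers, y is the line along which they close (so a half turn about z gives the same grasp; the last joint's range is limited). The gripper opens to 85 mm and grips with 20 to 120 N. Pads are 22 mm wide; open, the fingers measure 114 mm over their backs; the gripper's body (76 mm by 85 mm) begins 54 mm behind the grasp point. The pads swing forward as they close: fully open they stand 13 mm farther back than shut.
Start: joints at [1.048, 0.527, 1.433, -0, 1.181, -0.178], TCP at [0.211, 0.588, 0.248] pointing down, gripper open.
Joint ranges: [-3.08, 3.08], [-0.75, 2.2], [0.22, 2.44], [-1.43, 4.57], [0, 2.65], [-2.85, 2.85]. Speed limits (rad/s): [2.79, 2.79, 3.14, 3.14, 3.14, 3.14].

## Interface

Orientations are given as a rotation vector (axis times angle).
In Python, from rig import get_obs, capture, get_calibration, ticket, r gives the robot as it stands. The module is installed in compiled form; this text tells all that it offers.
- The arm moves only by the tool play_rows, never from a script. Its arguments are lists of equal length, an entry for each row: "delta_pos": the shift along the tool's x, y, z in mm, a list of three; "rot": the turn, a rotation vector about the tool's x, y, z in degrees, a list of three; "jaw": the finger opening in mm, from 0 to 85.4. In form: {"delta_pos": [[x, y, z], ...], "rot": [[rx, ry, rz], ...], "jaw": [jaw, ...]}. A call has exactly 5 rows; each row is the pose to reach, as a shift and turn from the pose commanded when the call began, along the tool's axes at that moment; what a row does not reach only later rows make up. A row lasts 1/8 s, in which the tool goes at most 62.5 mm and 10.7 degrees, less where a joint would pass 70% of its speed; a pose out of reach is approached as far as the arm can. A call with a gripper value outside its range is refused whole. The fingers move at their own pace and stop on an object; "newtons" is the grip in N (left out, the last holds). Time passes only in rows, so rows that repeat a pose let the fingers close, or fill a call up. It gives the time, the measured TCP pose, the force, the opening and the grip force at its end, in the units of the state.
- get_obs(): the state, without advancing time (a new reading comes with each control period).
- capture(name): name is "side" or "top"; returns the picture (480x640x3 uint8, red, green, blue); there is no depth.
- get_calibration(name): a dict with "camera_matrix" (3x3 intrinsics, pixels), "k1" (the pictures are not rectified: a ray, as slopes to the right and down, at radius r is drawn at 1 + k1 r^2 times it, then the intrinsics apply), "position" and "attitude" of the camera in the world. Camera axes: x right, y up, looking along -z (the intrinsics and any distortion apply to the point x, -y, -z); pixel columns grow to the right and rows downward; lengths in m; the calibration is good to about 2 mm. A picture is of the moment at which its call begins. get_calibration takes no time and is no camera call.
- ticket.close_job(): hands the job in; it is judged then, once.
The state is a dict: "time_s": time; "qpos": joint angles; "qvel": joint speeds; "joint_torque": joint torques, N m; "position": TCP position; "tool_rot": TCP orientation; "ft_force": force on the tool from outside, world axes, zero at the start; "ft_torque": the same for the moment, N m; "width": finger opening in m; "grasp_force": force on a finger pad.
Only numpy, scipy, OpenCV 4.12 (cv2) and the standard library are available. Lean on these libraries where they do the work, as an engineer would, in place of code of your own. Each camera call takes 0.05 s, during which the arm holds its last target. There are 200 camera calls.

## Task

Finish the pyramid of biscuit rolls in the squaring rig: lay the blue roll lengthwise in the free gap of the second row, then the red roll on top in the gap between the two second-row rolls. The rolls are fragile: set them down gently, without dropping them or pressing hard on the stack. Then press the yellow pedal right down to its stop, so that the plate pushes all six rolls flush against the end stop, and let it come back up; leave the other things on the table where they are.

Things in the scene. Friction and masses are not known exactly. Their poses are not given: they have to be found in the camera images.
- rig: fixed squaring rig: white grooved bed 200 x 256 mm, top 12 mm over the table; origin on the table under its middle, z up, x along the rolls, y across. Low blue ribs hold the bottom row: roll centres at y = -84, 0, +84 mm, z = 41. Second row: y = -42 (filled) and +42 (free gap), z = 81. Top: y = 0, z = 121. Neighbours in a row are 26 mm apart. Lay new rolls with centres at about x = +4 mm
- end_stop (a point): middle of the lower edge of the end stop's inner face, at x = -80 mm of the rig, 12 mm over the table; the stop is an aluminium plate 5 mm thick across the rig's -x end, 136 mm high. Rolls are flush against it when their centres are at about x = -5 to 0 mm of the rig
- plate_face (a point): on the face of the yellow squaring plate at the rig's +x end (upright bars up to 150 mm high), 44 mm over the table; at x = +91 mm of the rig at rest, it slides to x = +75 mm as the pedal is pressed fully and springs back with it
- rack: fixed grey feed rack 170 x 180 x about 140 mm with two white troughs side by side; origin on the table under its middle, z up. The troughs slope 30 degrees, parallel to the rack's x-z plane, high end at -x (nearer the robot), low end with its stop at +x. A roll's centre lies at x = 0, y = -45 or +45 mm, z = 95 mm; the troughs hold only the underside, so the sides are free for fingers
- pedal (a joint): angle of the pedal (rad): 0 when up, 0.36 at its stop; a spring lifts it. It needs some 10 to 20 N at the pad
- pedal_pad (a point): middle of the black ridged pad of the yellow pedal, on its upper face; the pedal plate is 140 x 58 mm, hinged 105 mm from this point towards the rig's +x, the free end towards -x. It stands at the -y side of the rig, at y = -180 mm of the rig; the pad's middle is about 80 mm over the table when up and 43 mm at the stop
- roll_blue: wrapped biscuit roll, a rigid cylinder 58 mm in diameter and 150 mm long, about 0.24 kg; origin at its centre, x along its axis (y and z turn with it as it rolls); blue with a white band, lying in either trough of the rack, sloping 30 degrees, high end nearer the robot; it goes in the free second-row gap
- roll_red: wrapped biscuit roll, a rigid cylinder 58 mm in diameter and 150 mm long, about 0.24 kg; origin at its centre, x along its axis (y and z turn with it as it rolls); red with a cream band, lying in the other trough of the rack, sloping 30 degrees, high end nearer the robot; it goes on top
- roll_a: wrapped biscuit roll, a rigid cylinder 58 mm in diameter and 150 mm long, about 0.24 kg; origin at its centre, x along its axis (y and z turn with it as it rolls); tan with a brown band, bottom row, y = -84 mm of the rig
- roll_b: wrapped biscuit roll, a rigid cylinder 58 mm in diameter and 150 mm long, about 0.24 kg; origin at its centre, x along its axis (y and z turn with it as it rolls); tan with a brown band, bottom row, middle
- roll_c: wrapped biscuit roll, a rigid cylinder 58 mm in diameter and 150 mm long, about 0.24 kg; origin at its centre, x along its axis (y and z turn with it as it rolls); tan with a brown band, bottom row, y = +84 mm of the rig
- roll_d: wrapped biscuit roll, a rigid cylinder 58 mm in diameter and 150 mm long, about 0.24 kg; origin at its centre, x along its axis (y and z turn with it as it rolls); tan with a brown band, in the second row at y = -42 mm of the rig
- tin: green round biscuit tin, 96 mm across, 66 mm high, bystander; origin under its middle
- sanitiser: white bottle 64 mm across, 180 mm high, bystander; origin under its middle
- jar: amber jar with red lid, 80 mm across, 110 mm high, bystander; origin under its middle

How it is judged:
On the way, in this order (a step that is already met when the one before it is completed fails the run):
1. the blue roll lies in the free gap of the second row and the red roll in the gap on top, both let go and at rest (y of roll_a in the frame of rig between -0.092 and -0.076 m and z of roll_a in the frame of rig between 0.035 and 0.047 m and y of roll_b in the frame of rig between -0.008 and 0.008 m and z of roll_b in the frame of rig between 0.035 and 0.047 m and y of roll_c in the frame of rig between 0.076 and 0.092 m and z of roll_c in the frame of rig between 0.035 and 0.047 m and y of roll_d in the frame of rig between -0.05 and -0.034 m and z of roll_d in the frame of rig between 0.075 and 0.087 m and y of roll_blue in the frame of rig between 0.034 and 0.05 m and z of roll_blue in the frame of rig between 0.075 and 0.087 m and y of roll_red in the frame of rig between -0.008 and 0.008 m and z of roll_red in the frame of rig between 0.115 and 0.127 m and contact force between each of roll_blue, roll_red and the fingers below 0.1 N and linear speed of each of roll_a, roll_b, roll_c, roll_d, roll_blue, roll_red below 0.03 m/s), for 0.2 s.
2. the pedal is pressed down to its stop (value of joint pedal above 0.34 rad), for 0.1 s.
At the end, for the whole second after the job is handed in: At rest in a 3-2-1 pyramid, blue in the second row, red on top, released: each roll within 8 mm sideways, 6 mm in height, 5 degrees of the rig's length, its centre -9 to +4 mm along the rig (flush). Pedal up again (under 0.06 rad) (y of roll_a in the frame of rig between -0.092 and -0.076 m and z of roll_a in the frame of rig between 0.035 and 0.047 m and x of roll_a in the frame of rig between -0.009 and 0.004 m and angle between the x axis of each of roll_a, roll_b, roll_c, roll_d, roll_blue, roll_red and the x axis of rig, either way round below 0.08 rad and y of roll_b in the frame of rig between -0.008 and 0.008 m and z of roll_b in the frame of rig between 0.035 and 0.047 m and x of roll_b in the frame of rig between -0.009 and 0.004 m and y of roll_c in the frame of rig between 0.076 and 0.092 m and z of roll_c in the frame of rig between 0.035 and 0.047 m and x of roll_c in the frame of rig between -0.009 and 0.004 m and y of roll_d in the frame of rig between -0.05 and -0.034 m and z of roll_d in the frame of rig between 0.075 and 0.087 m and x of roll_d in the frame of rig between -0.009 and 0.004 m and y of roll_blue in the frame of rig between 0.034 and 0.05 m and z of roll_blue in the frame of rig between 0.075 and 0.087 m and x of roll_blue in the frame of rig between -0.009 and 0.004 m and y of roll_red in the frame of rig between -0.008 and 0.008 m and z of roll_red in the frame of rig between 0.115 and 0.127 m and x of roll_red in the frame of rig between -0.009 and 0.004 m and linear speed of each of roll_a, roll_b, roll_c, roll_d, roll_blue, roll_red below 0.02 m/s and contact force between each of roll_blue, roll_red and the fingers below 0.1 N and value of joint pedal below 0.06 rad); the robot touches nothing.
It fails at once if the blue or red roll is dropped (moving faster than 0.4 m/s with no finger on it) ((linear speed of roll_blue above 0.4 m/s and contact force between roll_blue and the fingers below 0.05 N) or (linear speed of roll_red above 0.4 m/s and contact force between roll_red and the fingers below 0.05 N)).
It fails at once if a new roll is pressed on the stack or on the rig with more than 40 N (contact force between roll_blue and roll_b above 40 N or contact force between roll_blue and roll_c above 40 N or contact force between roll_red and roll_blue above 40 N or contact force between roll_red and roll_d above 40 N or contact force between any of roll_blue, roll_red and rig above 40 N).
It fails at once if the tin, the bottle or the jar is moved by more than 30 mm (distance of any of tin, sanitiser, jar from where it was at the start of the episode above 0.03 m).
It also fails if it takes over 64 s, if anything falls off the work surface, if the arm or the gripper's body presses on something with over 40 N, if the wrist force passes 120 N, or if a joint passes its speed limit or range.

## Working session

There is one attempt and no reset: what is moved stays moved. The work goes in short steps, Python scripts to look and compute and a tool call to move; the robot and the scene stay as the last step left them, time stands still between calls to the robot, and variables do not carry over. Pictures are saved under pics/ and viewed, at most 12 in all, crops included, and the job is handed in when it is done.

Besides the shell and the picture viewer there is one more tool, called after "Call:" in YAML: its name, and indented under it one key for each argument. play_rows: Moves the arm, as the interface text tells. Its arguments: {"type":"object","properties":{"delta_pos":{"type":"array","items":{"type":"array","items":{"type":"number"}}},"rot":{"type":"array","items":{"type":"array","items":{"type":"number"}}},"jaw":{"type":"array","items":{"type":"number"}},"newtons":{"type":"number"}},"required":["delta_pos","rot","jaw"]}

```bash
mkdir -p pics; cat > h.py <<'E'
import numpy as np,cv2
from scipy.spatial.transform import Rotation as R
from rig import get_obs,capture,get_calibration,ticket,r
def cal(n):
    c=get_calibration(n); a=np.array(c["attitude"],float)
    M=a if a.shape==(3,3) else (R.from_rotvec(a).as_matrix() if a.shape==(3,) else None)
    return np.array(c["camera_matrix"]),c["k1"],np.array(c["position"]),M
def proj(n,P):
    K,k,p,M=cal(n); q=(np.atleast_2d(P)-p)@M
    s=np.c_[q[:,0]/-q[:,2],-q[:,1]/-q[:,2]]; s=s*(1+k*(s**2).sum(1,keepdims=True))
    return s@K[:2,:2].T+K[:2,2]
def save(n,f):
    im=capture(n); cv2.imwrite('pics/'+f,im[:,:,::-1]); return im
E
python3 - <<'E'
from h import *
for n in("side","top"): print(n,get_calibration(n)); save(n,n+'1.png')
print(get_obs())
E
```

```text
side {'camera_matrix': array([[457.01147302,   0.        , 329.3193903 ],
       [  0.        , 457.01147302, 228.64037282],
       [  0.        ,   0.        ,   1.        ]]), 'k1': -0.10273851388115642, 'position': array([ 0.53350777, -0.90937423,  0.90494423]), 'attitude': array([ 0.81969003, -0.04179863, -0.11449918])}
top {'camera_matrix': array([[577.6378277 ,   0.        , 320.77353581],
       [  0.        , 577.6378277 , 252.44650544],
       [  0.        ,   0.        ,   1.        ]]), 'k1': -0.09530387216901941, 'position': array([ 0.48056286, -0.02119873,  1.67243805]), 'attitude': array([ 0.08393273, -0.06088989, -1.58581252])}
{'time_s': 0.1, 'qpos': array([ 1.04751470e+00,  5.28366770e-01,  1.43375315e+00,  1.16981649e-05,
        1.18136637e+00, -1.78507251e-01]), 'qvel': array([-0.00104314, -0.00121931, -0.00504764, -0.00024273, -0.00037027,
       -0.00224492]), 'joint_torque': array([ 7.14121506e-04, -4.43309999e+01, -1.78587359e+01, -1.38453256e-04,
        3.82727696e-03, -4.77023754e-07]), 'position': array([0.21091482, 0.58771098, 0.24744206]), 'tool_rot': array([-5.38785253e-01, -3.09437455e+00,  2.78683306e-03]), 'ft_force': array([ 0.36607733,  0.82738652, -0.58751902]), 'ft_torque': array([-0.01366872,  0.01982254,  0.00586197]), 'grasp_force': 0.0, 'width': 0.08540182981451216}
```

View pics/side1.png

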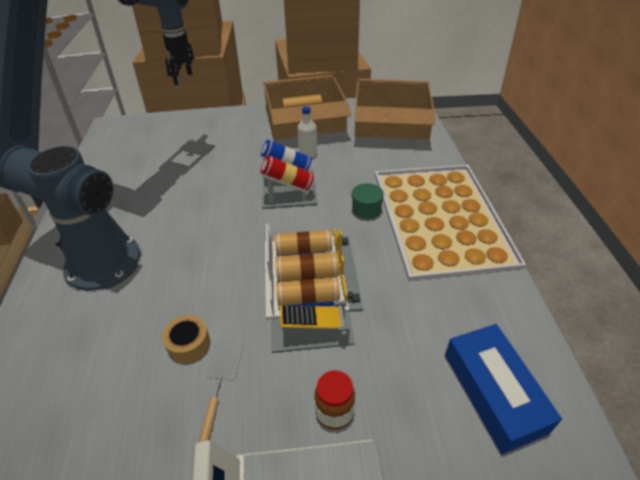

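View pics/top1.png

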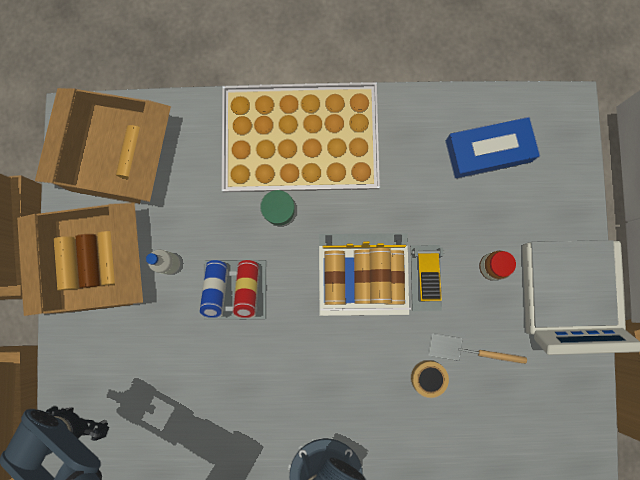

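The side view shows the rack at about (290,170), the rig at (310,270), the pedal at (312,317), the tin at (367,200) and the bottle at (307,130). The top view shows the blue roll at (214,289), the red roll at (245,289), the rig bed at x 319–411 and the pedal at (429,277). I'll enlarge both.

```bash
python3 - <<'E'
import cv2,numpy as np
t=cv2.imread('pics/top1.png')[230:330,190:450]; cv2.imwrite('pics/c1.png',cv2.resize(t,None,fx=3,fy=3,interpolation=cv2.INTER_CUBIC))
s=cv2.imread('pics/side1.png')[130:355,235:385]; cv2.imwrite('pics/c2.png',cv2.resize(s,None,fx=2.66,fy=2.66,interpolation=cv2.INTER_CUBIC)[:600])
E
```

```text
(no output)
```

View pics/c1.png

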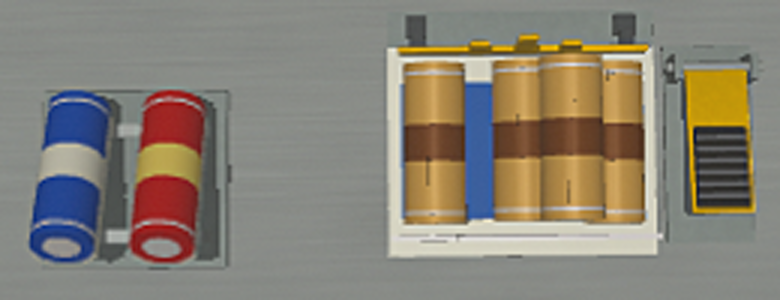

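View pics/c2.png

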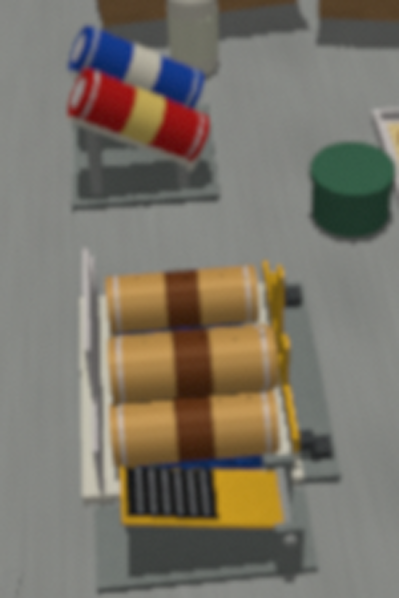

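```bash
cat > fit.py <<'E'
from h import *
from scipy.optimize import least_squares as ls
T=lambda u,v:np.array([190+(u+.5)/3-.5,230+(v+.5)/3-.5]); S=lambda u,v:np.array([235+(u+.5)/2.66-.5,130+(v+.5)/2.66-.5])
def tf(q,P): c,s=np.cos(q[2]),np.sin(q[2]); return np.array([q[0]+c*P[0]-s*P[1],q[1]+s*P[0]+c*P[1],P[2]])
def band(n,q,P,ax):
    o=tf(q,P); a=tf([0,0,q[2]],ax); d=cal(n)[2]-o; d-=a*(a@d); return proj(n,o+.029*d/np.linalg.norm(d))[0]
def rack(q):
    ax=np.array([np.cos(np.pi/6),0,-.5]); e=[]
    for y,b in((.045,T(70,161)),(-.045,T(168,160))): e+=[band("top",q,[0,y,.095],ax)-b]
    e+=[band("side",q,[0,-.045,.095],ax)-S(146,117)]
    for P,b in(([-.085,-.09,.0],S(72,208)),([.085,-.09,0],S(218,198))): e+=[proj("side",tf(q,P))[0]-b]
    for P,b in(([-.085,-.09,.0],T(229,267)),([.085,-.09,0],T(228,91)),([.085,.09,0],T(43,91))): e+=[proj("top",tf(q,P))[0]-b]
    return np.array(e)
def rig(q):
    ax=np.array([1.,0,0]); e=[]
    for P,b in(([-.1,.128,.012],T(387,257)),([-.1,-.128,.012],T(656,255)),([.1,.128,.012],T(388,48))): e+=[proj("top",tf(q,P))[0]-b]
    e+=[proj("side",tf(q,[-.1,-.128,.012]))[0]-S(82,490)]
    for y,z,x,t,s in((.084,.041,q[3],T(434.5,143),None),(-.042,.081,q[4],T(572,137),S(193,361)),(-.084,.041,q[5],None,S(195,428))):
        if t is not None:e+=[band("top",q,[x,y,z],ax)-t]
        if s is not None:e+=[band("side",q,[x,y,z],ax)-s]
    return np.array(e)
for f,n in((rack,3),(rig,6)):
    q=ls(lambda x:f(x).ravel(),np.r_[.5,0,0,0,0,0][:n],x_scale=.1,loss='soft_l1').x
    print(f.__name__,q.round(4)); print(f(q).round(1).tolist())
p=ls(lambda p:np.r_[proj("top",p)[0]-T(721,167),proj("side",p)[0]-S(172,494)],[.5,-.2,.08])
print('pad',p.x.round(4),p.fun.round(1))
E
python3 fit.py
```

```text
rack [ 0.5318  0.255  -0.0088]
[[0.0, -0.4], [-0.2, -0.4], [-0.5, 0.9], [-0.3, 1.7], [0.2, 1.2], [-0.9, -0.1], [-0.5, -0.1], [-0.1, 0.4]]
rig [ 0.5528 -0.1182 -0.0107  0.0049  0.0089  0.007 ]
[[-0.0, -0.3], [-0.3, -0.2], [-0.7, -0.1], [-0.5, 2.9], [-0.7, 0.0], [-0.7, -0.5], [-0.3, 1.6], [0.0, 0.4]]
pad [ 0.5326 -0.2991  0.0775] [-0.  -0.4 -0.3  0. ]
```

```bash
cat >> h.py <<'E'
RK=(.5318,.255,-.0088); RG=(.5528,-.1190,-.0107)
def W(q,P): c,s=np.cos(q[2]),np.sin(q[2]); return np.array([q[0]+c*P[0]-s*P[1],q[1]+s*P[0]+c*P[1],P[2]])
def tool(tilt,yaw):  # tilt deg: fingers lean back toward robot
    return R.from_euler('z',yaw)*R.from_euler('y',180+tilt,degrees=True)
def plan(*wps):
    o=get_obs(); p=o["position"]; q=R.from_rotvec(o["tool_rot"])
    print('t %.2f'%o['time_s'],p.round(4),'F',o['ft_force'].round(1),'w %.4f g %.1f'%(o['width'],o['grasp_force']),'j',o['qpos'].round(2))
    for x,Q in wps: print(q.inv().apply((np.array(x)-p)*1000).round(1).tolist(),(q.inv()*Q).as_rotvec(degrees=True).round(1).tolist())
NV=R.from_euler('y',30,degrees=True).apply([0,0,1])
E
python3 - <<'E'
from h import *
Q=tool(30,RK[2]); print(Q.as_matrix().round(2),r.nose_length)
C=W(RK,[0,.045,.095]); n=NV
plan(([.45,.42,.36],Q),(C+.13*n,Q),(C+.008*n,Q))
# bottle
K,k,p,M=cal('top')
for pt in ((.45,.42),(.5,.4),(.5,.45),(.55,.42)): print(pt,proj('top',[*pt,0])[0].round(),proj('top',[*pt,.18])[0].round())
E
```

```text
[[-0.87  0.01 -0.5 ]
 [ 0.01  1.    0.  ]
 [ 0.5   0.   -0.87]] 0.017
t 0.10 [0.2109 0.5877 0.2474] F [ 0.4  0.8 -0.6] w 0.0854 g 0.0 j [ 1.05  0.53  1.43  0.    1.18 -0.18]
[-281.7, -77.2, -112.5] [4.9, 29.7, -18.8]
[-460.8, -140.1, 40.0] [4.9, 29.7, -18.8]
[-403.4, -160.6, 145.7] [4.9, 29.7, -18.8]
(0.45, 0.42) [178. 318.] [160. 320.]
(0.5, 0.4) [185. 301.] [168. 300.]
(0.5, 0.45) [168. 301.] [149. 301.]
(0.55, 0.42) [178. 284.] [160. 281.]
```

Call:
play_rows:
  delta_pos:
    - [-56,-15,-22]
    - [-113,-31,-45]
    - [-169,-46,-67]
    - [-225,-62,-90]
    - [-282,-77,-112]
  rot:
    - [1,6,-3.8]
    - [2,12,-7.5]
    - [3,18,-11.3]
    - [4,24,-15]
    - [4.9,29.7,-18.8]
  jaw: [85,85,85,85,85]
  newtons: 35

```text
time_s: 0.72
position: [0.4512, 0.4195, 0.3607]
tool_rot: [-0.009, -2.615, -0.007]
ft_force: [1.6, 2.6, 0.5]
width: 0.0856
grasp_force: 0.0
```

```bash
python3 - <<'E'
from h import *
Q=tool(30,RK[2]);C=W(RK,[0,.045,.095]);n=NV
plan((C+.1*n,Q),(C+.008*n,Q))
E
```

```text
t 0.72 [0.4512 0.4195 0.3607] F [1.6 2.6 0.5] w 0.0856 g 0.0 j [ 0.46  0.61  1.06  0.25  1.94 -1.07]
[-203.8, -119.0, 88.2] [0.2, -0.2, 0.1]
[-204.1, -119.7, 180.2] [0.2, -0.2, 0.1]
```

Call:
play_rows:
  delta_pos:
    - [-45,-26,15]
    - [-90,-53,35]
    - [-140,-82,55]
    - [-180,-106,75]
    - [-204,-119,88]
  rot:
    - [0,0,0]
    - [0,0,0]
    - [0,0,0]
    - [0.2,-0.2,0]
    - [0.2,-0.2,0]
  jaw: [85,85,85,85,85]

```text
time_s: 1.35
position: [0.5817, 0.2994, 0.1787]
tool_rot: [-0.013, -2.619, -0.001]
ft_force: [0.1, 0.9, 0.5]
width: 0.0847
grasp_force: 0.0
```

```bash
python3 - <<'E'
from h import *
Q=tool(30,RK[2]);C=W(RK,[0,.045,.095]);n=NV
plan((C+.03*n,Q),(C+.008*n,Q))
t=save('top','t2.png'); s=save('side','s2.png')
a=cv2.resize(t[230:330,190:290],None,fx=4,fy=4,interpolation=2); b=cv2.resize(s[110:210,235:335],None,fx=4,fy=4,interpolation=2)
cv2.imwrite('pics/c3.png',np.hstack([a,b])[:,:,::-1])
E
```

```text
t 1.35 [0.5817 0.2994 0.1787] F [0.1 0.9 0.5] w 0.0847 g 0.0 j [ 0.25  0.85  1.06  0.13  1.73 -1.32]
[1.0, 0.4, 67.3] [-0.1, 0.0, -0.1]
[1.1, 0.3, 89.3] [-0.1, 0.0, -0.1]
```

View pics/c3.png

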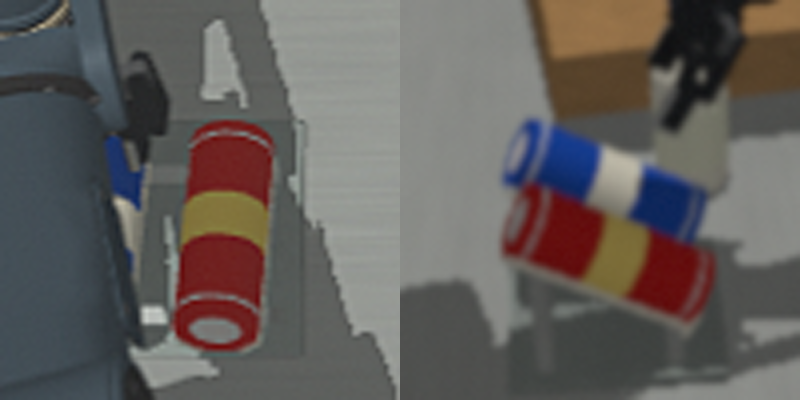

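The gripper stands above the blue roll, with its near fingertip at about side pixel (304,141) and its axis aimed at the white band. I'll use this to check how far the fingertips reach.

```bash
python3 - <<'E'
from h import *
o=get_obs();Q=R.from_rotvec(o['tool_rot']);p=o['position']
for s in (0,5,10,17,22): print(s,[proj('side',p+Q.apply([0,-y,s/1000]))[0].round(1).tolist() for y in(.0425,.057)])
E
```

```text
0 [[300.4, 140.2], [300.7, 142.8]]
5 [[299.7, 141.5], [300.0, 144.2]]
10 [[298.9, 142.8], [299.2, 145.5]]
17 [[297.8, 144.7], [298.1, 147.3]]
22 [[297.1, 145.9], [297.3, 148.6]]
```

Call:
play_rows:
  delta_pos:
    - [0,0,20]
    - [1,0.3,40]
    - [1,0.3,60]
    - [1,0.3,67]
    - [1,0.3,67]
  rot:
    - [0,0,0]
    - [0,0,0]
    - [0,0,0]
    - [0,0,0]
    - [0,0,0]
  jaw: [85,85,85,85,85]

```text
time_s: 2.08
position: [0.5471, 0.3026, 0.1249]
tool_rot: [-0.009, -2.623, -0.002]
ft_force: [-0.6, 0.7, 0.5]
width: 0.0853
grasp_force: 0.0
```

```bash
python3 - <<'E'
from h import *
Q=tool(30,RK[2]);C=W(RK,[0,.045,.095]);n=NV
plan((C+.03*n,Q),(C+.004*n,Q))
E
```

```text
t 2.08 [0.5471 0.3026 0.1249] F [-0.6  0.7  0.5] w 0.0853 g 0.0 j [ 0.27  0.87  1.19  0.13  1.58 -1.33]
[-2.0, -2.6, 3.4] [-0.1, 0.3, 0.1]
[-1.9, -2.7, 29.4] [-0.1, 0.3, 0.1]
```

```bash
cat >> h.py <<'E'
import json
def chain(*moves):  # dead-reckoned commanded pose, stored in cmd.json
    try: p,q=json.load(open('cmd.json'))
    except Exception: p,q=[.211,.588,.248],[-0.538785,-3.094375,0.002787]
    p=np.array(p);q=R.from_rotvec(q)
    for d,w in moves: p=p+q.apply(np.array(d)/1000); q=q*R.from_rotvec(w,degrees=True)
    json.dump([p.tolist(),q.as_rotvec().tolist()],open('cmd.json','w')); o=get_obs()
    print('cmd',p.round(4),'meas-cmd mm',((o['position']-p)*1000).round(1),'rot err',(q.inv()*R.from_rotvec(o['tool_rot'])).as_rotvec(degrees=True).round(2))
    return p,q
def planc(*wps):
    p,q=chain(); o=get_obs()
    print('t %.2f'%o['time_s'],'F',o['ft_force'].round(1),'w %.4f g %.1f'%(o['width'],o['grasp_force']),'j',o['qpos'].round(2))
    for x,Q in wps: print(q.inv().apply((np.array(x)-p)*1000).round(1).tolist(),(q.inv()*Q).as_rotvec(degrees=True).round(1).tolist())
E
python3 - <<'E'
from h import *
chain(([-282,-77,-112],[4.9,29.7,-18.8]),([-204,-119,88],[.2,-.2,0]),([1,.3,67],[0,0,0]))
Q=tool(30,RK[2]);C=W(RK,[0,.045,.095]);n=NV
planc((C+.03*n,Q),(C+.004*n,Q))
print(get_obs()['position'],get_obs()['qvel'].round(3))
capture('top'); print(get_obs()['position']); capture('top'); print(get_obs()['position'])
E
```

```text
cmd [0.5478 0.3007 0.1241] meas-cmd mm [-0.7  2.   0.8] rot err [-0.08 -0.11 -0.12]
cmd [0.5478 0.3007 0.1241] meas-cmd mm [-0.7  2.   0.8] rot err [-0.08 -0.11 -0.12]
t 2.08 F [-0.6  0.7  0.5] w 0.0853 g 0.0 j [ 0.27  0.87  1.19  0.13  1.58 -1.33]
[-1.0, -0.7, 3.0] [-0.2, 0.2, -0.0]
[-1.0, -0.7, 29.0] [-0.2, 0.2, -0.0]
[0.54710324 0.302631   0.1249068 ] [-0.009 -0.005 -0.026 -0.002 -0.001 -0.001]
[0.54772782 0.3024778  0.12508634]
[0.54806155 0.30230298 0.12510064]
```

Call:
play_rows:
  delta_pos:
    - [-1,-1.5,10]
    - [-1,-1.5,20]
    - [-1,-1.5,29]
    - [-1,-1.5,29]
    - [-1,-1.5,29]
  rot:
    - [0,0,0]
    - [0,0,0]
    - [0,0,0]
    - [0,0,0]
    - [0,0,0]
  jaw: [85,85,85,75,65]

```text
time_s: 2.8
position: [0.5339, 0.3002, 0.0982]
tool_rot: [-0.011, -2.622, -0.002]
ft_force: [-0.3, 0.7, -0.3]
width: 0.0651
grasp_force: 0.0
```

Call:
play_rows:
  delta_pos:
    - [0,0,0]
    - [0,0,0]
    - [0,0,0]
    - [0,0,0]
    - [0,0,0]
  rot:
    - [0,0,0]
    - [0,0,0]
    - [0,0,0]
    - [0,0,0]
    - [0,0,0]
  jaw: [50,45,45,45,45]

```text
time_s: 3.42
position: [0.5346, 0.2994, 0.0989]
tool_rot: [-0.011, -2.624, -0.0]
ft_force: [2.4, -5.2, 4.6]
width: 0.0569
grasp_force: 38.3
```

```bash
python3 - <<'E'
from h import *
p,q=chain(([-1,-1.5,29],[0,0,0]))
o=get_obs(); print(o['time_s'],o['width'],o['grasp_force'],o['ft_force'])
Q0=tool(0,RG[2]); C=p
B=W(RG,[.004,.042,.081])
planc((p+[0,0,.06],q),([.53,.20,.27],tool(15,-.01)),([.557,-.02,.26],Q0),(B+[0,0,.1],Q0))
E
```

```text
cmd [0.5342 0.2992 0.0984] meas-cmd mm [0.4 0.2 0.4] rot err [-0.02 -0.15 -0.02]
3.425 0.056893539493202895 38.33565607666969 [ 2.3819822  -5.21254164  4.61217572]
cmd [0.5342 0.2992 0.0984] meas-cmd mm [0.4 0.2 0.4] rot err [-0.02 -0.15 -0.02]
t 3.42 F [ 2.4 -5.2  4.6] w 0.0569 g 38.3 j [ 0.27  0.89  1.24  0.13  1.52 -1.34]
[29.8, -0.1, -52.1] [0.0, 0.0, -0.0]
[88.2, -99.7, -146.9] [-0.2, -14.8, 0.1]
[58.0, -319.4, -152.0] [-0.2, -29.8, 0.1]
[18.1, -376.3, -83.7] [-0.2, -29.8, 0.1]
```

Call:
play_rows:
  delta_pos:
    - [0,0,-4]
    - [2,0,-14]
    - [10,0,-28]
    - [20,0,-42]
    - [30,0,-56]
  rot:
    - [0,0,0]
    - [0,0,0]
    - [0,0,0]
    - [0,0,0]
    - [0,0,0]
  jaw: [45,45,45,45,45]

```text
time_s: 4.05
position: [0.5354, 0.3005, 0.1634]
tool_rot: [-0.01, -2.623, -0.002]
ft_force: [-0.0, -0.5, -2.8]
width: 0.0566
grasp_force: 37.7
```

```bash
python3 - <<'E'
from h import *
p,q=chain(([30,0,-56],[0,0,0]))
Q0=tool(0,RG[2]); B=W(RG,[.004,.042,.081])
planc(([.54,.25,.25],tool(20,-.01)),([.557,-.02,.26],Q0),(B+[0,0,.1],Q0))
s=save('side','s3.png'); cv2.imwrite('pics/c4.png',cv2.resize(s[100:200,235:335],None,fx=4,fy=4,interpolation=2)[:,:,::-1])
E
```

```text
cmd [0.536  0.2994 0.1619] meas-cmd mm [-0.6  1.1  1.4] rot err [-0.1  -0.1  -0.07]
cmd [0.536  0.2994 0.1619] meas-cmd mm [-0.6  1.1  1.4] rot err [-0.1  -0.1  -0.07]
t 4.05 F [-0.  -0.5 -2.8] w 0.0566 g 37.7 j [ 0.27  0.81  1.21  0.13  1.62 -1.32]
[40.0, -49.5, -78.5] [-0.2, -9.8, 0.1]
[28.0, -319.4, -96.0] [-0.2, -29.8, 0.1]
[-11.9, -376.3, -27.7] [-0.2, -29.8, 0.1]
```

View pics/c4.png

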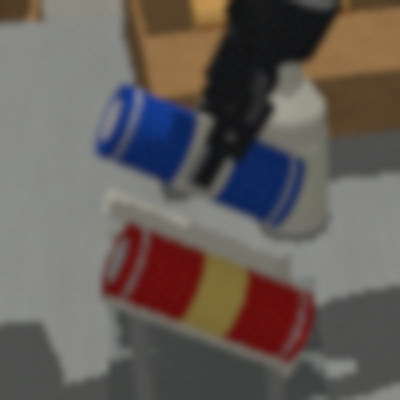

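```bash
python3 - <<'E'
from h import *
o=get_obs();Q=R.from_rotvec(o['tool_rot']);p=o['position']
cp=lambda P:((proj('side',P)[0]-[235,100]+.5)*4).round().tolist()
C=p-.004*(-Q.apply([0,0,1]))
a=Q.apply([1,0,0]); d=cal('side')[2]-C
for s in (-10,0,5,11,17): print(s,[cp(p+Q.apply([x,-y,s/1000])) for x,y in((0,.029),(0,.043),(.011,.043),(-.011,.043))])
for x in(.075,0,-.075): print('axis',x,cp(C+a*x))
E
```

```text
-10 [[209.0, 160.0], [210.0, 170.0], [196.0, 165.0], [223.0, 176.0]]
0 [[203.0, 171.0], [204.0, 181.0], [191.0, 176.0], [217.0, 186.0]]
5 [[200.0, 176.0], [201.0, 186.0], [188.0, 181.0], [215.0, 191.0]]
11 [[197.0, 182.0], [198.0, 192.0], [184.0, 187.0], [211.0, 198.0]]
17 [[194.0, 188.0], [194.0, 198.0], [181.0, 193.0], [208.0, 204.0]]
axis 0.075 [109.0, 118.0]
axis 0 [200.0, 154.0]
axis -0.075 [287.0, 190.0]
```

Call:
play_rows:
  delta_pos:
    - [20,-8,-40]
    - [32,-45,-75]
    - [38,-95,-92]
    - [36,-150,-95]
    - [33,-208,-96]
  rot:
    - [0,-3,0]
    - [0,-9,0]
    - [0,-15,0]
    - [-0.1,-21,0]
    - [-0.2,-27,0]
  jaw: [45,45,45,45,45]

```text
time_s: 4.72
position: [0.5527, 0.091, 0.2631]
tool_rot: [-0.012, -3.099, -0.004]
ft_force: [0.9, -0.2, -2.5]
width: 0.0569
grasp_force: 38.7
```

```bash
python3 - <<'E'
from h import *
p,q=chain(([33,-208,-96],[-.2,-27,0]))
Q0=tool(0,RG[2]); B=W(RG,[.004,.042,.081])
planc((B+[0,0,.1],Q0),(B+[0,0,.02],Q0))
E
```

```text
cmd [0.5535 0.0915 0.2622] meas-cmd mm [-0.8 -0.5  1. ] rot err [-0.08 -0.35 -0.06]
cmd [0.5535 0.0915 0.2622] meas-cmd mm [-0.8 -0.5  1. ] rot err [-0.08 -0.35 -0.06]
t 4.72 F [ 0.9 -0.2 -2.5] w 0.0569 g 38.7 j [-0.04  0.44  1.55  0.    1.19 -1.6 ]
[-9.2, -168.5, 80.7] [0.0, -2.8, 0.1]
[-13.1, -168.6, 160.6] [0.0, -2.8, 0.1]
```

Call:
play_rows:
  delta_pos:
    - [-2,-50,0]
    - [-4,-100,5]
    - [-8,-145,25]
    - [-10,-163,50]
    - [-10,-168.5,70]
  rot:
    - [0,-1,0]
    - [0,-2,0]
    - [0,-2.8,0]
    - [0,-2.8,0]
    - [0,-2.8,0]
  jaw: [45,45,45,45,45]

```text
time_s: 5.35
position: [0.5574, -0.0776, 0.1905]
tool_rot: [-0.018, -3.141, -0.005]
ft_force: [0.4, -0.2, -3.7]
width: 0.0569
grasp_force: 38.7
```

```bash
python3 - <<'E'
from h import *
p,q=chain(([-10,-168.5,70],[0,-2.8,0]))
Q0=tool(0,RG[2]); B=W(RG,[.004,.042,.081])
planc((B+[0,0,.03],Q0),(B+[0,0,.004],Q0))
t=save('top','t3.png'); s=save('side','s4.png')
a=cv2.resize(t[230:330,300:430],None,fx=3,fy=4,interpolation=2)[:, :390]; b=cv2.resize(s[190:290,235:335+35],None,fx=3,fy=4,interpolation=2)
cv2.imwrite('pics/c5.png',np.hstack([cv2.resize(t[230:330,300:430],None,fx=3,fy=3,interpolation=2),cv2.resize(s[205:305,245:375],None,fx=3,fy=3,interpolation=2)])[:,:,::-1])
E
```

```text
cmd [ 0.5586 -0.077   0.1916] meas-cmd mm [-1.2 -0.5 -1.1] rot err [-0.13 -0.01  0.15]
cmd [ 0.5586 -0.077   0.1916] meas-cmd mm [-1.2 -0.5 -1.1] rot err [-0.13 -0.01  0.15]
t 5.35 F [ 0.4 -0.2 -3.7] w 0.0569 g 38.7 j [-0.34  0.52  1.65  0.    0.98 -1.9 ]
[1.3, -0.1, 80.6] [0.0, -0.0, 0.1]
[1.3, -0.1, 106.6] [0.0, -0.0, 0.1]
```

View pics/c5.png

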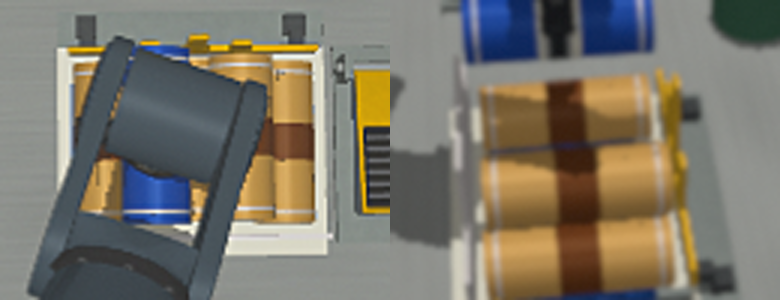

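The blue roll hangs level above its gap: in the top view it spans about (353,246) to (352,304), and in the side view its ends are at columns ≈269 and 332. I'll check these against the prediction while descending partway.

```bash
python3 - <<'E'
from h import *
C=np.array([.5574,-.0776,.187])
for x in(-.075,.075):
  P=C+[x,0,0]; print(proj('top',P+[0,0,.029])[0].round(1),proj('side',P)[0].round(1))
E
```

```text
[352.1 304.5] [269.1 214.7]
[350.9 245.1] [331.5 209.5]
```

Call:
play_rows:
  delta_pos:
    - [1,0,30]
    - [1,0,55]
    - [1,0,75]
    - [1,0,84]
    - [1,0,84]
  rot:
    - [0,0,0]
    - [0,0,0]
    - [0,0,0]
    - [0,0,0]
    - [0,0,0]
  jaw: [45,45,45,45,45]

```text
time_s: 6.08
position: [0.5573, -0.0756, 0.1072]
tool_rot: [0.013, 3.141, 0.004]
ft_force: [-0.2, 0.8, -3.0]
width: 0.0572
grasp_force: 38.7
```

```bash
python3 - <<'E'
from h import *
chain(([1,0,84],[0,0,0]))
Q0=tool(0,RG[2]); B=W(RG,[.004,.042,.081])
planc((B+[0,0,.004],Q0))
E
```

```text
cmd [ 0.5576 -0.077   0.1076] meas-cmd mm [-0.3  1.3 -0.4] rot err [-0.1  -0.05 -0.02]
cmd [ 0.5576 -0.077   0.1076] meas-cmd mm [-0.3  1.3 -0.4] rot err [-0.1  -0.05 -0.02]
t 6.08 F [-0.2  0.8 -3. ] w 0.0572 g 38.7 j [-0.33  0.65  1.71  0.    0.79 -1.9 ]
[0.3, -0.1, 22.6] [0.0, -0.0, 0.1]
```

Call:
play_rows:
  delta_pos:
    - [0,0,7]
    - [0,0,13]
    - [0,0,17]
    - [0,0,19]
    - [0,0,19]
  rot:
    - [0,0,0]
    - [0,0,0]
    - [0,0,0]
    - [0,0,0]
    - [0,0,0]
  jaw: [45,45,45,45,45]

```text
time_s: 6.7
position: [0.557, -0.0759, 0.0876]
tool_rot: [0.014, 3.141, 0.004]
ft_force: [-0.3, -0.4, -2.2]
width: 0.0567
grasp_force: 38.7
```

Call:
play_rows:
  delta_pos:
    - [0,0,1]
    - [0,0,1]
    - [0,0,2]
    - [0,0,2]
    - [0,0,2]
  rot:
    - [0,0,0]
    - [0,0,0]
    - [0,0,0]
    - [0,0,0]
    - [0,0,0]
  jaw: [45,45,45,45,45]

```text
time_s: 7.32
position: [0.5571, -0.0759, 0.0858]
tool_rot: [0.014, 3.141, 0.004]
ft_force: [0.1, -0.1, -3.9]
width: 0.0566
grasp_force: 38.7
```

Call:
play_rows:
  delta_pos:
    - [0,0,1]
    - [0,0,1]
    - [0,0,2]
    - [0,0,2]
    - [0,0,2]
  rot:
    - [0,0,0]
    - [0,0,0]
    - [0,0,0]
    - [0,0,0]
    - [0,0,0]
  jaw: [45,45,45,45,45]

```text
time_s: 7.95
position: [0.5573, -0.0764, 0.0849]
tool_rot: [0.013, 3.14, 0.002]
ft_force: [-1.8, -1.1, 5.8]
width: 0.057
grasp_force: 39.6
```

Call:
play_rows:
  delta_pos:
    - [0,0,0]
    - [0,0,0]
    - [0,0,0]
    - [0,0,0]
    - [0,0,0]
  rot:
    - [0,0,0]
    - [0,0,0]
    - [0,0,0]
    - [0,0,0]
    - [0,0,0]
  jaw: [58,61,65,68,68]

```text
time_s: 8.57
position: [0.5571, -0.0758, 0.0837]
tool_rot: [0.014, 3.141, 0.004]
ft_force: [-0.6, 0.0, -0.1]
width: 0.0676
grasp_force: 0.0
```

```bash
python3 - <<'E'
from h import *
chain(([0,0,23],[0,0,0]))
C=W(RK,[0,-.045,.095]);Q=tool(30,RK[2]);n=NV
planc((np.array([.557,-.05,.25]),tool(0,RK[2])),(C+.1*n,Q))
E
```

```text
cmd [ 0.5576 -0.0769  0.0846] meas-cmd mm [-0.5  1.1 -0.9] rot err [-0.1  -0.05 -0.  ]
cmd [ 0.5576 -0.0769  0.0846] meas-cmd mm [-0.5  1.1 -0.9] rot err [-0.1  -0.05 -0.  ]
t 8.57 F [-0.6  0.  -0.1] w 0.0676 g 0.0 j [-0.34  0.68  1.72  0.    0.74 -1.9 ]
[0.8, 27.1, -165.4] [0.0, -0.0, 0.0]
[-21.3, 287.2, -96.8] [0.0, 30.0, 0.0]
```

Released. Lift straight up, then head for the red roll.

Call:
play_rows:
  delta_pos:
    - [0,0,-10]
    - [0,0,-30]
    - [0,0,-70]
    - [0,5,-120]
    - [0,27,-165]
  rot:
    - [0,0,0]
    - [0,0,0]
    - [0,0,0]
    - [0,0,0]
    - [0,4,0]
  jaw: [68,68,68,75,85]

```text
time_s: 9.2
position: [0.5563, -0.0498, 0.2514]
tool_rot: [-0.017, -3.071, -0.004]
ft_force: [0.9, 0.6, -1.1]
width: 0.0849
grasp_force: 0.0
```

```bash
python3 - <<'E'
from h import *
chain(([0,27,-165],[0,4,0]))
C=W(RK,[0,-.045,.095]);Q=tool(30,RK[2]);n=NV
planc((C+.12*n,Q),(C+.001*n,Q))
t=save('top','t4.png'); s=save('side','s5.png')
cv2.imwrite('pics/c6.png',np.hstack([cv2.resize(t[230:330,300:430],None,fx=3,fy=3,interpolation=2),cv2.resize(s[205:305,245:375],None,fx=3,fy=3,interpolation=2)])[:,:,::-1])
E
```

```text
cmd [ 0.5578 -0.0501  0.2496] meas-cmd mm [-1.5  0.2  1.8] rot err [-0.07  0.01  0.13]
cmd [ 0.5578 -0.0501  0.2496] meas-cmd mm [-1.5  0.2  1.8] rot err [-0.07  0.01  0.13]
t 9.20 F [ 0.9  0.6 -1.1] w 0.0849 g 0.0 j [-0.28  0.46  1.55 -0.02  1.2  -1.83]
[-34.8, 260.3, 48.6] [0.0, 26.0, 0.0]
[17.4, 259.7, 155.6] [0.0, 26.0, 0.0]
```

View pics/c6.png

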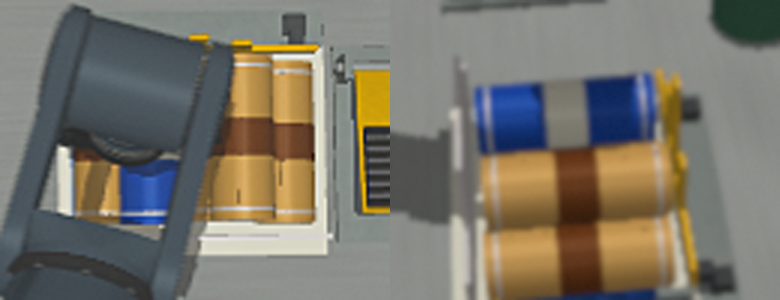

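The blue roll lies in the gap, parallel to its neighbour (side crop, band at (565,110)). Next is the red roll.

Call:
play_rows:
  delta_pos:
    - [-7,50,2]
    - [-14,105,10]
    - [-22,165,20]
    - [-30,220,36]
    - [-35,260,49]
  rot:
    - [0,5.2,0]
    - [0,10.4,0]
    - [0,15.6,0]
    - [0,20.8,0]
    - [0,26,0]
  jaw: [85,85,85,85,85]

```text
time_s: 9.93
position: [0.5907, 0.2129, 0.1974]
tool_rot: [-0.008, -2.616, -0.006]
ft_force: [0.5, -0.2, 0.3]
width: 0.0852
grasp_force: 0.0
```

Call:
play_rows:
  delta_pos:
    - [0,0,25]
    - [0,0,50]
    - [0,0,75]
    - [0,0,85]
    - [0,0,85]
  rot:
    - [0,0,0]
    - [0,0,0]
    - [0,0,0]
    - [0,0,0]
    - [0,0,0]
  jaw: [85,85,85,85,85]

```text
time_s: 10.55
position: [0.5482, 0.2109, 0.1242]
tool_rot: [-0.011, -2.617, -0.006]
ft_force: [0.3, -0.5, 0.0]
width: 0.0849
grasp_force: 0.0
```

```bash
python3 - <<'E'
from h import *
chain(([-35,260,49],[0,26,0]),([0,0,85],[0,0,0]))
C=W(RK,[0,-.045,.095]);Q=tool(30,RK[2]);n=NV
planc((C+.001*n,Q))
E
```

```text
cmd [0.5491 0.2101 0.1249] meas-cmd mm [-0.9  0.8 -0.7] rot err [-0.08  0.01 -0.04]
cmd [0.5491 0.2101 0.1249] meas-cmd mm [-0.9  0.8 -0.7] rot err [-0.08  0.01 -0.04]
t 10.55 F [ 0.3 -0.5  0. ] w 0.0849 g 0.0 j [ 0.14  0.84  1.28  0.08  1.54 -1.45]
[0.3, -0.3, 33.8] [0.0, -0.0, 0.0]
```

Call:
play_rows:
  delta_pos:
    - [0,-0.5,12]
    - [0,-0.5,24]
    - [0,-0.5,33]
    - [0,-0.5,33]
    - [0,-0.5,33]
  rot:
    - [0,0,0]
    - [0,0,0]
    - [0,0,0]
    - [0,0,0]
    - [0,0,0]
  jaw: [85,85,85,75,65]

```text
time_s: 11.18
position: [0.5324, 0.2108, 0.0961]
tool_rot: [-0.011, -2.619, -0.006]
ft_force: [0.2, 0.7, 0.6]
width: 0.0649
grasp_force: 0.0
```

Call:
play_rows:
  delta_pos:
    - [0,0,0]
    - [0,0,0]
    - [0,0,0]
    - [0,0,0]
    - [0,0,0]
  rot:
    - [0,0,0]
    - [0,0,0]
    - [0,0,0]
    - [0,0,0]
    - [0,0,0]
  jaw: [50,45,45,45,45]

```text
time_s: 11.8
position: [0.5332, 0.2094, 0.0969]
tool_rot: [-0.011, -2.621, -0.003]
ft_force: [1.4, -4.5, 3.6]
width: 0.0568
grasp_force: 38.2
```

Call:
play_rows:
  delta_pos:
    - [0,0,-4]
    - [2,0,-14]
    - [10,0,-28]
    - [20,0,-42]
    - [30,0,-56]
  rot:
    - [0,0,0]
    - [0,0,0]
    - [0,0,0]
    - [0,0,0]
    - [0,0,0]
  jaw: [45,45,45,45,45]

```text
time_s: 12.42
position: [0.534, 0.2108, 0.1611]
tool_rot: [-0.01, -2.619, -0.007]
ft_force: [0.6, 0.2, -3.1]
width: 0.0567
grasp_force: 37.7
```

```bash
python3 - <<'E'
from h import *
chain(([0,-.5,33],[0,0,0]),([30,0,-56],[0,0,0]))
Q0=tool(0,RG[2]); B=W(RG,[.004,0,.121])
planc(([.556,.0,.27],tool(3,-.01)),(B+[0,0,.1],Q0))
E
```

```text
cmd [0.5346 0.2097 0.1598] meas-cmd mm [-0.6  1.1  1.2] rot err [-0.09 -0.09 -0.06]
cmd [0.5346 0.2097 0.1598] meas-cmd mm [-0.6  1.1  1.2] rot err [-0.09 -0.09 -0.06]
t 12.43 F [ 0.6  0.2 -3.1] w 0.0567 g 37.7 j [ 0.14  0.77  1.31  0.08  1.58 -1.44]
[35.1, -209.4, -107.2] [0.0, -27.0, 0.1]
[9.0, -328.5, -65.7] [0.0, -30.0, 0.1]
```

Call:
play_rows:
  delta_pos:
    - [20,-8,-40]
    - [32,-50,-80]
    - [38,-105,-100]
    - [37,-160,-106]
    - [35,-212,-107]
  rot:
    - [0,-3,0]
    - [0,-9,0]
    - [0,-15,0]
    - [0,-21,0]
    - [0,-27,0]
  jaw: [45,45,45,45,45]

```text
time_s: 13.05
position: [0.5552, -0.0033, 0.2714]
tool_rot: [-0.013, -3.096, -0.003]
ft_force: [1.4, -0.7, -2.9]
width: 0.0569
grasp_force: 38.4
```

```bash
python3 - <<'E'
from h import *
chain(([35,-212,-107],[0,-27,0]))
Q0=tool(0,RG[2]); B=W(RG,[.004,0,.121])
planc((B+[0,0,.06],Q0),(B+[0,0,.002],Q0))
E
```

```text
cmd [ 0.556  -0.0026  0.2698] meas-cmd mm [-0.8 -0.8  1.5] rot err [-0.05 -0.38 -0.01]
cmd [ 0.556  -0.0026  0.2698] meas-cmd mm [-0.8 -0.8  1.5] rot err [-0.05 -0.38 -0.01]
t 13.05 F [ 1.4 -0.7 -2.9] w 0.0569 g 38.4 j [-0.2   0.42  1.55 -0.01  1.21 -1.76]
[-6.5, -116.5, 88.5] [0.0, -3.0, 0.1]
[-9.6, -116.6, 146.4] [0.0, -3.0, 0.1]
```

Call:
play_rows:
  delta_pos:
    - [-2,-50,5]
    - [-4,-95,15]
    - [-5,-113,35]
    - [-6,-116.5,65]
    - [-6.5,-116.5,88]
  rot:
    - [0,-1,0]
    - [0,-2,0]
    - [0,-3,0]
    - [0,-3,0.1]
    - [0,-3,0.1]
  jaw: [45,45,45,45,45]

```text
time_s: 13.68
position: [0.5552, -0.1184, 0.1806]
tool_rot: [-0.019, -3.141, -0.005]
ft_force: [-0.7, -0.3, -2.1]
width: 0.057
grasp_force: 38.5
```

Call:
play_rows:
  delta_pos:
    - [0,0,20]
    - [0,0,35]
    - [0,0,47]
    - [0,0,52]
    - [0,0,52]
  rot:
    - [0,0,0]
    - [0,0,0]
    - [0,0,0]
    - [0,0,0]
    - [0,0,0]
  jaw: [45,45,45,45,45]

```text
time_s: 14.3
position: [0.5563, -0.1179, 0.1286]
tool_rot: [0.016, 3.141, 0.004]
ft_force: [0.6, -0.4, -2.3]
width: 0.0569
grasp_force: 38.4
```

```bash
python3 - <<'E'
from h import *
chain(([-6.5,-116.5,88],[0,-3,.1]),([0,0,52],[0,0,0]))
Q0=tool(0,RG[2]); B=W(RG,[.004,0,.121])
planc((B+[0,0,.002],Q0))
E
```

```text
cmd [ 0.5568 -0.119   0.1295] meas-cmd mm [-0.5  1.  -0.9] rot err [-0.1  -0.04 -0.  ]
cmd [ 0.5568 -0.119   0.1295] meas-cmd mm [-0.5  1.  -0.9] rot err [-0.1  -0.04 -0.  ]
t 14.30 F [ 0.6 -0.4 -2.3] w 0.0569 g 38.4 j [-0.41  0.62  1.68  0.    0.85 -1.97]
[-0.0, -0.1, 6.5] [0.0, -0.0, 0.0]
```

Call:
play_rows:
  delta_pos:
    - [0,0,2]
    - [0,0,3]
    - [0,0,4]
    - [0,0,4.5]
    - [0,0,4.5]
  rot:
    - [0,0,0]
    - [0,0,0]
    - [0,0,0]
    - [0,0,0]
    - [0,0,0]
  jaw: [45,45,45,45,45]

```text
time_s: 14.92
position: [0.5563, -0.118, 0.1241]
tool_rot: [0.017, 3.141, 0.004]
ft_force: [0.2, -0.8, -1.5]
width: 0.0567
grasp_force: 38.4
```

Call:
play_rows:
  delta_pos:
    - [0,0,0.5]
    - [0,0,1]
    - [0,0,1.5]
    - [0,0,1.5]
    - [0,0,1.5]
  rot:
    - [0,0,0]
    - [0,0,0]
    - [0,0,0]
    - [0,0,0]
    - [0,0,0]
  jaw: [45,45,45,45,45]

```text
time_s: 15.55
position: [0.5564, -0.118, 0.1228]
tool_rot: [0.016, 3.141, 0.004]
ft_force: [0.1, 0.6, 0.3]
width: 0.0571
grasp_force: 38.6
```

Light contact begins. One more small step, then look at the force.

Call:
play_rows:
  delta_pos:
    - [0,0,0.5]
    - [0,0,0.5]
    - [0,0,0.5]
    - [0,0,0.5]
    - [0,0,0.5]
  rot:
    - [0,0,0]
    - [0,0,0]
    - [0,0,0]
    - [0,0,0]
    - [0,0,0]
  jaw: [45,45,45,45,45]

```text
time_s: 16.18
position: [0.5565, -0.118, 0.1225]
tool_rot: [0.016, 3.14, 0.003]
ft_force: [-0.6, 0.6, 6.3]
width: 0.0567
grasp_force: 39.1
```

Call:
play_rows:
  delta_pos:
    - [0,0,0]
    - [0,0,0]
    - [0,0,0]
    - [0,0,0]
    - [0,0,0]
  rot:
    - [0,0,0]
    - [0,0,0]
    - [0,0,0]
    - [0,0,0]
    - [0,0,0]
  jaw: [58,61,65,69,72]

```text
time_s: 16.8
position: [0.5563, -0.118, 0.122]
tool_rot: [0.017, 3.141, 0.004]
ft_force: [-0.9, 0.7, -0.0]
width: 0.0719
grasp_force: 0.0
```

Call:
play_rows:
  delta_pos:
    - [0,0,-10]
    - [0,0,-30]
    - [0,0,-70]
    - [0,0,-110]
    - [0,0,-130]
  rot:
    - [0,0,0]
    - [0,0,0]
    - [0,0,0]
    - [0,0,0]
    - [0,0,0]
  jaw: [75,75,75,60,30]

```text
time_s: 17.42
position: [0.5572, -0.1187, 0.2554]
tool_rot: [0.016, 3.136, 0.001]
ft_force: [0.4, -0.4, 0.2]
width: 0.043
grasp_force: 0.0
```

```bash
python3 - <<'E'
from h import *
chain(([0,0,6.5],[0,0,0]),([0,0,-130],[0,0,0]))
P=W(RG,[W((0,0,0),[0,0,0])[0],0,0])
pad=np.array([.533,-.299,.08])
planc((pad+[0,0,.11],tool(0,RG[2])),(pad+[0,0,.02],tool(0,RG[2])))
t=save('top','t5.png'); s=save('side','s6.png')
cv2.imwrite('pics/c7.png',np.hstack([cv2.resize(t[230:330,310:450],None,fx=2.8,fy=2.8,interpolation=2),cv2.resize(s[190:350,245:375],None,fx=2.8,fy=2.8,interpolation=2)[:280+0]] if 0 else [cv2.resize(s[190:355,245:375],None,fx=3.2,fy=3.2,interpolation=2)])[:,:,::-1])
E
```

```text
cmd [ 0.5568 -0.1191  0.253 ] meas-cmd mm [0.4 0.4 2.4] rot err [ 0.01 -0.31 -0.  ]
cmd [ 0.5568 -0.1191  0.253 ] meas-cmd mm [0.4 0.4 2.4] rot err [ 0.01 -0.31 -0.  ]
t 17.43 F [ 0.4 -0.4  0.2] w 0.0430 g 0.0 j [-0.41  0.44  1.57  0.    1.13 -1.97]
[21.9, -180.2, 62.9] [0.0, -0.0, 0.0]
[21.9, -180.3, 152.9] [0.0, -0.0, 0.0]
```

View pics/c7.png

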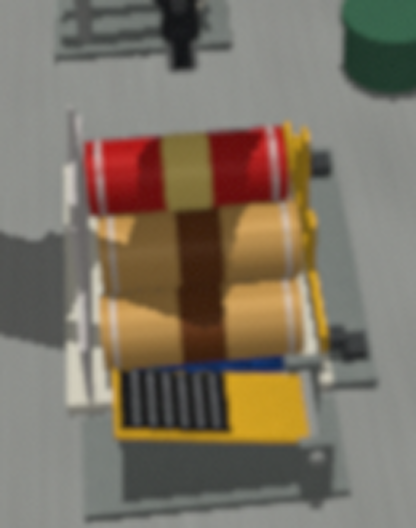

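Red rests on top (crop (187,170)), level and parallel with the others. Next is the pedal, with its pad at crop (175,402): close the jaws and move above it.

Call:
play_rows:
  delta_pos:
    - [5,-45,0]
    - [12,-100,5]
    - [20,-150,20]
    - [22,-180,60]
    - [22,-180,115]
  rot:
    - [0,0,0]
    - [0,0,0]
    - [0,0,0]
    - [0,0,0]
    - [0,0,0]
  jaw: [0,0,0,0,0]

```text
time_s: 18.15
position: [0.5328, -0.3014, 0.136]
tool_rot: [0.022, 3.137, -0.001]
ft_force: [0.9, 0.1, -0.2]
width: 0.0002
grasp_force: 0.0
```

```bash
python3 - <<'E'
from h import *
chain(([22,-180,115],[0,0,0]))
pad=np.array([.533,-.299,.08])
planc((pad+[0,0,.02],tool(0,RG[2])),([.533,-.299,.060],tool(0,RG[2])))
s=save('side','s7.png');cv2.imwrite('pics/c8.png',cv2.resize(s[190:355,245:375],None,fx=3.2,fy=3.2,interpolation=2)[:,:,::-1])
E
```

```text
cmd [ 0.5329 -0.2987  0.1379] meas-cmd mm [-0.1 -2.7 -1.8] rot err [ 0.1  -0.26  0.21]
cmd [ 0.5329 -0.2987  0.1379] meas-cmd mm [-0.1 -2.7 -1.8] rot err [ 0.1  -0.26  0.21]
t 18.15 F [ 0.9  0.1 -0.2] w 0.0002 g 0.0 j [-0.7   0.65  1.56  0.    0.92 -2.26]
[-0.1, -0.3, 37.9] [0.0, -0.0, 0.0]
[-0.1, -0.3, 77.9] [0.0, -0.0, 0.0]
```

View pics/c8.png

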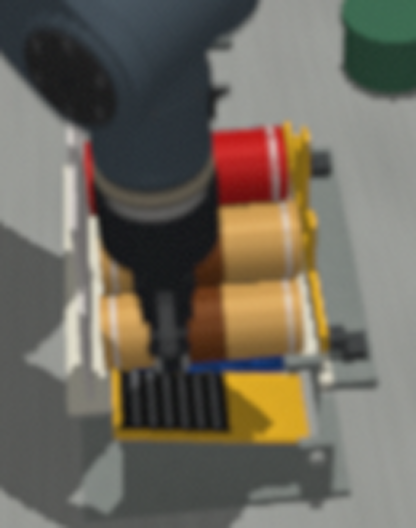

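The fingertips (crop (170,368)) are over the black pad. Descend, then press slowly.

Call:
play_rows:
  delta_pos:
    - [0,0,15]
    - [0,0,28]
    - [0,0,36]
    - [0,0,40]
    - [0,0,44]
  rot:
    - [0,0,0]
    - [0,0,0]
    - [0,0,0]
    - [0,0,0]
    - [0,0,0]
  jaw: [0,0,0,0,0]

```text
time_s: 18.82
position: [0.5324, -0.2977, 0.0938]
tool_rot: [0.015, 3.141, 0.003]
ft_force: [-3.3, 1.3, 6.0]
width: 0.0002
grasp_force: 2.8
```

Call:
play_rows:
  delta_pos:
    - [0,0,4]
    - [0,0,8]
    - [0,0,12]
    - [0,0,16]
    - [0,0,20]
  rot:
    - [0,0,0]
    - [0,0,0]
    - [0,0,0]
    - [0,0,0]
    - [0,0,0]
  jaw: [0,0,0,0,0]

```text
time_s: 19.45
position: [0.5308, -0.2977, 0.0745]
tool_rot: [-0.015, -3.139, -0.004]
ft_force: [-7.6, -1.1, 12.0]
width: -0.0
grasp_force: 6.4
```

Call:
play_rows:
  delta_pos:
    - [0,0,3]
    - [0,0,6]
    - [0,0,9]
    - [0,0,12]
    - [0,0,14]
  rot:
    - [0,0,0]
    - [0,0,0]
    - [0,0,0]
    - [0,0,0]
    - [0,0,0]
  jaw: [0,0,0,0,0]

```text
time_s: 20.08
position: [0.531, -0.2977, 0.0613]
tool_rot: [-0.015, -3.14, -0.003]
ft_force: [-8.4, 1.8, 21.5]
width: 0.0002
grasp_force: 11.5
```

Call:
play_rows:
  delta_pos:
    - [0,0,1]
    - [0,0,2]
    - [0,0,2]
    - [0,0,2]
    - [0,0,2]
  rot:
    - [0,0,0]
    - [0,0,0]
    - [0,0,0]
    - [0,0,0]
    - [0,0,0]
  jaw: [0,0,0,0,0]

```text
time_s: 20.7
position: [0.531, -0.2977, 0.0611]
tool_rot: [-0.014, -3.14, -0.003]
ft_force: [-10.0, 2.1, 25.0]
width: -0.0
grasp_force: 13.2
```

Call:
play_rows:
  delta_pos:
    - [0,0,1]
    - [0,0,2]
    - [0,0,3]
    - [0,0,3]
    - [0,0,3]
  rot:
    - [0,0,0]
    - [0,0,0]
    - [0,0,0]
    - [0,0,0]
    - [0,0,0]
  jaw: [0,0,0,0,0]

```text
time_s: 21.32
position: [0.531, -0.2978, 0.0607]
tool_rot: [-0.014, -3.14, -0.002]
ft_force: [-12.3, 3.9, 40.2]
width: -0.0001
grasp_force: 20.8
```

```bash
python3 - <<'E'
from h import *
chain(([0,0,83],[0,0,0])); planc()
s=save('side','s8.png');cv2.imwrite('pics/c9.png',cv2.resize(s[190:355,245:375],None,fx=3.2,fy=3.2,interpolation=2)[:,:,::-1])
E
```

```text
cmd [ 0.5329 -0.2987  0.0549] meas-cmd mm [-1.9  0.9  5.8] rot err [-0.01  0.05 -0.1 ]
cmd [ 0.5329 -0.2987  0.0549] meas-cmd mm [-1.9  0.9  5.8] rot err [-0.01  0.05 -0.1 ]
t 21.32 F [-12.3   3.9  40.2] w -0.0001 g 20.8 j [-0.69  0.76  1.6   0.    0.78 -2.26]
```

View pics/c9.png

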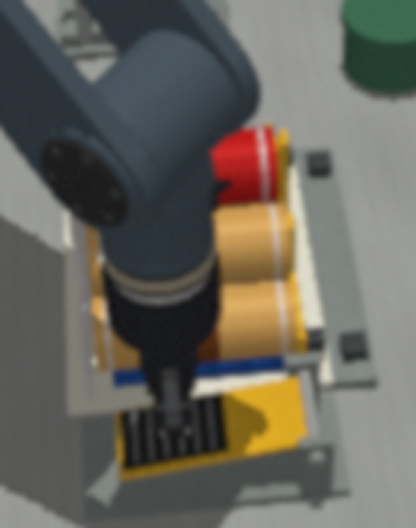

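The pedal is on its stop: the force jumps with no further travel, and the plate stands against the rolls (crop (283,200)). Now let it up smoothly.

Call:
play_rows:
  delta_pos:
    - [0,0,-3]
    - [0,0,-7]
    - [0,0,-12]
    - [0,0,-17]
    - [0,0,-23]
  rot:
    - [0,0,0]
    - [0,0,0]
    - [0,0,0]
    - [0,0,0]
    - [0,0,0]
  jaw: [0,0,0,0,0]

```text
time_s: 22.0
position: [0.531, -0.2977, 0.0782]
tool_rot: [-0.015, -3.14, -0.004]
ft_force: [-4.8, -0.3, 6.8]
width: 0.0002
grasp_force: 3.2
```

Call:
play_rows:
  delta_pos:
    - [0,0,-8]
    - [0,0,-16]
    - [0,0,-24]
    - [0,0,-40]
    - [0,0,-70]
  rot:
    - [0,0,0]
    - [0,0,0]
    - [0,0,0]
    - [0,0,0]
    - [0,0,0]
  jaw: [0,0,0,0,0]

```text
time_s: 22.62
position: [0.5315, -0.2973, 0.1464]
tool_rot: [-0.016, -3.139, -0.007]
ft_force: [-0.2, 0.0, 0.0]
width: 0.0001
grasp_force: 0.0
```

Call:
play_rows:
  delta_pos:
    - [0,0,-50]
    - [20,-30,-80]
    - [60,-60,-90]
    - [100,-80,-90]
    - [120,-90,-90]
  rot:
    - [0,0,0]
    - [0,0,0]
    - [0,0,0]
    - [0,0,0]
    - [0,0,0]
  jaw: [0,0,0,0,0]

```text
time_s: 23.25
position: [0.4093, -0.3877, 0.2371]
tool_rot: [0.019, 3.141, 0.003]
ft_force: [-0.1, 0.1, 0.9]
width: 0.0
grasp_force: 0.0
```

```bash
python3 - <<'E'
from h import *
t=save('top','t9.png');s=save('side','s9.png')
cv2.imwrite('pics/c10.png',np.hstack([cv2.resize(t[225:325,310:450],None,fx=3,fy=3,interpolation=2)[:, :390],cv2.resize(s[190:290,245:375],None,fx=3,fy=3,interpolation=2)]) [:,:,::-1] if 0 else cv2.hconcat([cv2.copyMakeBorder(cv2.resize(t[225:325,310:450],None,fx=2.9,fy=2.9,interpolation=2),0,0,0,0,0)[:290], cv2.resize(s[205:350,245:375],None,fx=2,fy=2,interpolation=2)])[:,:,::-1])
for y,z in((-.084,.041),(-.042,.081),(0,.121),(.042,.081),(.084,.041)):
  print(y,[proj(n,W(RG,[x,y,z+.0]))[0].round(1).tolist() for n in('top','side') for x in(-.08,.07)])
E
```

```text
-0.084 [[394.0, 307.6], [393.2, 254.5], [271.9, 294.4], [333.7, 289.0]]
-0.042 [[380.4, 307.8], [379.6, 253.3], [270.0, 270.4], [331.7, 265.2]]
0 [[366.0, 307.9], [365.3, 252.1], [268.2, 246.4], [329.8, 241.5]]
0.042 [[349.7, 308.0], [349.3, 253.5], [269.6, 245.9], [328.1, 241.2]]
0.084 [[334.3, 308.0], [334.0, 254.9], [270.8, 245.3], [326.6, 240.9]]
```

View pics/c10.png

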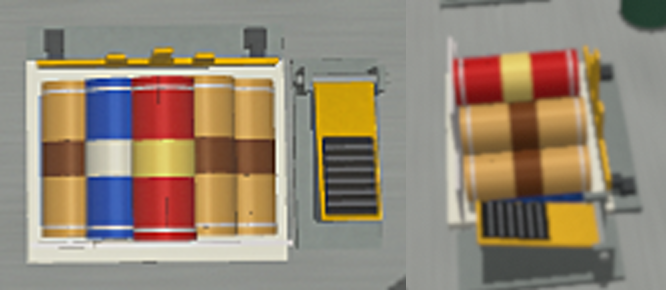

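The final picture shows all six rolls aligned and flush in a 3-2-1 pyramid, with their +x ends level at crop row ≈78. Blue and red are in place, the pedal is up at (350,150), and the robot is clear. Handing in.

```bash
python3 -c "
from rig import ticket
print(ticket.close_job())"
```

```text
the job is handed in; nothing more can be done
None
```

The job is handed in; the hand-in gave no verdict. The last pictures show blue in the second-row gap, red on top, all six rolls flush against the end stop, the pedal back up and the arm clear, at about 23 s of the 64 s allowed.

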